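Clamp a pivot pin in a V-jaw fixture and hold it

TASK

Stand the thick pivot pin upright on the bed of the V-jaw fixture, between the open sliding jaw and the V, and let go of it. Then push the sliding jaw shut from behind so that the pin is seated against both sides of the V, and finish while still pushing firmly, like a thumb on a stiff button: nothing locks the jaw, only your push clamps the pin. Leave the thin pin, the bush and the wrench where they are.

Things in the scene. Friction and masses are not known exactly. Their poses are not given: they have to be found in the camera images.
- pin_mid (a point): Centre (half-way up) of the thick pivot pin: bare-steel upright cylinder, 36 mm diameter, 100 mm tall, about 0.4 kg. The tallest of three round steel parts standing on the bench, which may change places. z runs along its axis; yaw means nothing. Grip it 20 to 30 mm above this centre so that the fingers stay above the fixture's jaws when it stands on the bed.
- pin: The same thick pivot pin; origin at the centre of its underside.
- fixture: Fixture bolted to the bench: dark base plate 220 x 100 x 20 mm, its flat top is the bed. Origin on the bench, 15 mm to +x of the plate's middle. +x points from the sliding jaw to the V (away from the robot, within 0.35 rad), z up. At the +x end a fixed V block, 91 mm wide, top 60 mm above the bench, with an upright 90 degree V groove open to -x, its mouth 42 mm wide at x = 39 mm.
- seat (a point): Point on the bed where the centre of the pin's underside is when the pin is seated in the V: at x = 35 mm, y = 0, z = 20 mm of the fixture, axes as the fixture. A pin set down 10 to 20 mm short of it (towards -x) is clear of V and jaw by at least 7 mm however the jaw starts, and the jaw then slides it home (oiled ground faces, low friction).
- flank_left: Left (+y) flank of the V, a steel face 30 mm wide and 40 mm high, at 45 degrees. Frame is the same as the fixture's.
- flank_right: Right (-y) flank of the V, mirror image. Frame is the same as the fixture's.
- jaw (a joint): Travel of the sliding jaw in m towards the V (fixture's +x): 0 fully open, 0.060 when it presses the seated pin, 0.070 its end stop. It starts between 0 and 0.02. Slides with about 2 N of friction, stays where it is left, has no spring and no lock. A push of 10 to 20 N along the fixture's +x clamps well.
- jaw_push (a point): Centre of the rear (-x) face of the sliding jaw, 44 mm above the bench, moves with it; axes as the fixture. The face is of an upright push plate 70 mm wide (y), 22 to 66 mm above the bench. Push here towards +x with shut fingers from above; behind it the bed (20 mm high) is bare. Once clamped, the pin's axis is 83 mm ahead of this face and its top 120 mm above the bench.
- jaw_face (a point): Centre of the flat front (+x) face of the sliding jaw, that presses the pin; 65 mm ahead of the push face; 70 mm wide, its top 62 mm above the bench. Axes as the fixture.
- thin_pin_mid (a point): Bystander: centre of a thinner steel pin, 24 mm diameter, 80 mm tall, standing on the bench. Leave it.
- bush_mid (a point): Bystander: centre of a squat steel bush, 54 mm diameter, 40 mm tall, standing on the bench. Leave it.
- wrench: Bystander: wrench lying on the bench to the right of the fixture. Leave it.
Not all that is in view belongs to the job. Leave any orange or pink look-alike of the fixture alone.

How it is judged:
On the way:
1. the pin stands upright on the bed between the jaw and the V, let go (x of pin_mid in the frame of fixture between -0.03 and 0.045 m and y of pin_mid in the frame of fixture between -0.03 and 0.03 m and z of pin_mid in the frame of fixture between 0.064 and 0.076 m and angle between pin_mid's own z axis and vertical below 0.08 rad and contact force between the fingers and pin below 0.3 N and linear speed of pin below 0.02 m/s), for 0.2 s.
At the end, for the whole second after the job is handed in: The pin stands upright (within 0.06 rad) on the bed, within 4 mm of its seat in the V, at rest, untouched by the robot, and the sliding jaw, still pushed by the robot, presses it with more than 5 N so that each flank of the V bears more than 3 N; this lasts through the final second (x of pin_mid in the frame of fixture between 0.031 and 0.039 m and y of pin_mid in the frame of fixture between -0.004 and 0.004 m and z of pin_mid in the frame of fixture between 0.064 and 0.076 m and angle between pin_mid's own z axis and vertical below 0.06 rad and contact force between each of flank_left, flank_right and pin above 3 N and contact force between jaw and pin above 5 N and contact force between each of the arm, the fingers and pin below 0.5 N and contact force between any of the fingers, the arm and jaw above 3 N and linear speed of pin below 0.01 m/s); the arm keeps its last pose, push and grip.
It fails at once if thin pin, bush or wrench moved more than 25 mm (distance of any of thin_pin_mid, bush_mid, wrench from where it was at the start of the episode above 0.025 m).
It also fails if it takes over 58 s, if anything falls off the work surface, if the arm or the gripper's body presses on something with over 40 N, if the wrist force passes 120 N, or if a joint passes its speed limit or range.

ROBOT

A 7-joint arm with a two-finger parallel gripper is mounted at the origin on the work surface. World frame = base frame: x ahead of the robot, y to its left, z up, the work surface at z = 0. Lengths are in m, angles in rad, forces in N, time in s.
With the tool pointing down it reaches from about 0.375 to 0.925 m from the base axis. Payload 3.1 kg.
Tool frame: the origin (TCP) lies midway between the tips of the shut fingers; the grasp point (between the pads) lies 19 mm behind it (bot.hold_point_z is the distance from the TCP to the grasp point, in m); y points along the fingers, x is the direction in which the jaws open and shut, and the axes are right-handed (so a half turn about y gives the same grasp; the last joint's range is limited). The gripper opens to 85 mm and grips with 20 to 120 N. Pads are 22 mm wide; open, the fingers measure 114 mm over their backs; the gripper's body (76 mm by 85 mm) begins 54 mm behind the grasp point. The pads swing forward as they close: fully open they stand 13 mm farther back than shut.
Start: joints at [1.021, 0.383, 0.044, 1.598, -0.018, 1.161, -0.05], TCP at [0.284, -0.585, 0.231] pointing down, gripper open.
Joint ranges: [-2.61, 2.61], [-0.41, 2.15], [-1.48, 1.57], [0, 2.5], [-1.57, 4.71], [0.05, 1.97], [-2.85, 2.85]. Speed limits (rad/s): [2.79, 2.79, 3.14, 3.14, 3.14, 3.14, 3.14].

INTERFACE

Orientations are given as a unit quaternion [x, y, z, w].
In Python, from workcell import bot gives the robot as it stands. The module is installed in compiled form; this text tells all that it offers.
- The arm moves only by the tool servo_tool, never from a script. Its argument "deltas" is a list of rows, each an object with "delta_rot": the turn, a rotation vector about the tool's x, y, z in rad, a list of three; "offset": the shift along the tool's x, y, z in m, a list of three; "grip": the closure, from 0 (fully open) to 1 (shut). In form: [{"delta_rot": [rx, ry, rz], "offset": [dx, dy, dz], "grip": grip}, ...]. A call has 1 to 20 rows; each row shifts and turns the commanded pose from where the row before left it, along the tool's axes as they then stand; what a row does not reach is not made up. A row lasts 1/10 s, in which the tool goes at most 50 mm and 8.59 degrees, less where a joint would pass 70% of its speed; a pose out of reach is approached as far as the arm can. A call with a gripper value outside its range is refused whole. The fingers move at their own pace and stop on an object; "grip_force" is the grip in N (left out, the last holds). Time passes only in rows, so rows that do not move let the fingers close. It gives the time, the measured TCP pose, the force and the opening at its end, in the units of the state.
- bot.get_state(): the state, without advancing time (a new reading comes with each control period).
- bot.read_camera(name): name is "side" or "top"; returns (picture, depth): 400x640x3 uint8, red, green, blue; 400x640 float32, m along the optical axis (not along the pixel's ray), 0 where there is no reading.
- bot.camera_info(name): a dict with "camera_matrix" (3x3 intrinsics, pixels), "k1" (the pictures are not rectified: a ray, as slopes to the right and down, at radius r is drawn at 1 + k1 r^2 times it, then the intrinsics apply), "cam_to_world" (4x4, takes a point from camera to world coordinates). Camera axes: x right, y up, looking along -z (the intrinsics and any distortion apply to the point x, -y, -z); pixel columns grow to the right and rows downward; lengths in m; the calibration is good to about 2 mm. A picture is of the moment at which its call begins. camera_info takes no time and is no camera call.
- bot.hand_in(): hands the job in, once; it reports no verdict.
The state is a dict: "time": time; "joint_positions": joint angles; "joint_velocities": joint speeds; "joint_torque": joint torques, N m; "tool_pos": TCP position; "tcp_rot": TCP orientation; "contact_force": force on the tool from outside, world axes, zero at the start; "moment": the same for the moment, N m; "width": finger opening in m.
Only numpy, scipy, OpenCV 4.12 (cv2) and the standard library are available. Lean on these libraries where they do the work, as an engineer would, in place of code of your own. Each camera call takes 0.05 s, during which the arm holds its last target.

## Working session

There is one attempt and no reset: what is moved stays moved. The work goes in short steps, Python scripts to look and compute and a tool call to move; the robot and the scene stay as the last step left them, time stands still between calls to the robot, and variables do not carry over. Pictures are saved under pics/ and viewed, and the job is handed in when it is done.

Besides the shell and the picture viewer there is one more tool, called after "Emit:" in YAML: its name, and indented under it one key for each argument. servo_tool: Moves the arm, as the interface text tells. Its arguments: {"type":"object","properties":{"deltas":{"type":"array","items":{"type":"object","properties":{"delta_rot":{"type":"array","items":{"type":"number"}},"offset":{"type":"array","items":{"type":"number"}},"grip":{"type":"number"}}}},"grip_force":{"type":"number"}},"required":["deltas"]}

```bash
mkdir -p pics; cat > h.py <<'E'
import numpy as np, cv2
from workcell import bot
def info(n):
    c=bot.camera_info(n); return np.array(c["camera_matrix"]),float(c["k1"]),np.array(c["cam_to_world"])
def ray(n,u,v):
    K,k1,T=info(n)
    d=cv2.undistortPoints(np.array([[[u,v]]],float),K,np.array([k1,0,0,0,0.]))[0,0]
    D=T[:3,:3]@np.array([d[0],-d[1],-1.]); return T[:3,3],D
def plane(n,u,v,z):
    o,D=ray(n,u,v); return o+D*(z-o[2])/D[2]
def cloud(n,depth):
    K,k1,T=info(n)
    h,w=depth.shape
    vv,uu=np.mgrid[:h,:w]
    p=cv2.undistortPoints(np.stack([uu,vv],-1).reshape(-1,1,2).astype(float),K,np.array([k1,0,0,0,0.])).reshape(h,w,2)
    P=np.stack([p[...,0]*depth,-p[...,1]*depth,-depth],-1)
    W=P@T[:3,:3].T+T[:3,3]; W[depth<=0]=np.nan; return W
def snap(tag):
    for n in("side","top"):
        im,d=bot.read_camera(n); cv2.imwrite(f"pics/{tag}_{n}.png",im[:,:,::-1]); np.save(f"{tag}_{n}_d.npy",d)
E
python3 - <<'E'
from h import *
snap("a")
for n in("side","top"): print(n,*info(n))
print(bot.get_state(), bot.hold_point_z)
E
```

```text
side [[369.92742381   0.         319.00172035]
 [  0.         369.92742381 204.21712241]
 [  0.           0.           1.        ]] 0.015776354183797116 [[-0.8868232   0.29354121 -0.35690078  0.2451987 ]
 [-0.46204727 -0.55064299  0.69520113  0.50418477]
 [ 0.00754527  0.78142552  0.6239529   0.58677813]
 [ 0.          0.          0.          1.        ]]
top [[450.93298334   0.         315.98147835]
 [  0.         450.93298334 202.99743493]
 [  0.           0.           1.        ]] -0.07094057050448435 [[-1.36838712e-02  9.91655489e-01 -1.28187921e-01  4.34018604e-01]
 [-9.99905624e-01 -1.37277399e-02  5.41323881e-04 -4.20289934e-02]
 [-1.22292364e-03  1.28183231e-01  9.91749749e-01  1.02499842e+00]
 [ 0.00000000e+00  0.00000000e+00  0.00000000e+00  1.00000000e+00]]
{'time': 0.1, 'joint_positions': array([ 1.0212261 ,  0.3837793 ,  0.04383905,  1.59941585, -0.01788812,
        1.16123043, -0.0498978 ]), 'joint_velocities': array([-0.00074054, -0.00136862, -0.00028152, -0.00382788,  0.00013788,
       -0.00044393,  0.00063429]), 'joint_torque': array([ 2.80460881e-03, -4.34727752e+01,  1.02914527e+00, -2.50456595e+01,
        1.09129489e-02,  5.45775576e-03, -9.59376621e-06]), 'tool_pos': array([ 0.2833798 , -0.58401427,  0.22999652]), 'tcp_rot': array([-0.59888304,  0.37604444, -0.37453148,  0.59971314]), 'contact_force': array([0.2773305 , 0.34060772, 0.18576496]), 'moment': array([-0.01015716,  0.02044609, -0.00807395]), 'width': 0.08546459946893903} 0.0187
```

View pics/a_side.png

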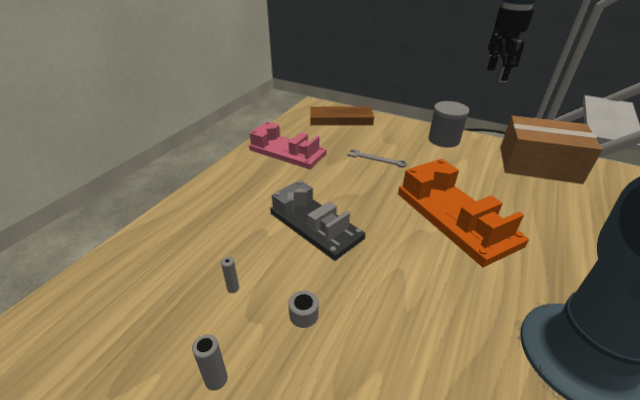

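View pics/a_top.png

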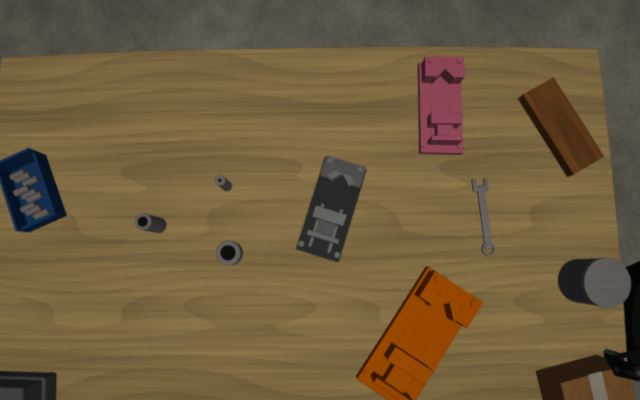

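The side view shows three round parts: a tall thick one (210,362), a thin one (230,275) and a squat one (304,309). In the top view they are at (145,222), (221,182) and (229,253). The dark grey fixture is at (317,218) in side and (332,208) in top. The orange and pink ones are look-alikes. Next I'll confirm in enlarged crops and measure.

```bash
python3 - <<'E'
from h import *
a=cv2.imread("pics/a_top.png");b=cv2.imread("pics/a_side.png")
c1=cv2.resize(a[150:270,280:380],None,fx=4,fy=4,interpolation=cv2.INTER_CUBIC)
c2=cv2.resize(a[160:270,120:250],None,fx=3,fy=3,interpolation=cv2.INTER_CUBIC)
cv2.imwrite("pics/crop_fix.png",c1)
s=cv2.resize(b[245:400,170:330],None,fx=3,fy=3,interpolation=cv2.INTER_CUBIC)
H=max(s.shape[0],c2.shape[0]);o=np.zeros((H,780,3),np.uint8);o[:c2.shape[0],:390]=c2;o[:s.shape[0],390:]=s[:,:390]
cv2.imwrite("pics/crop_pin.png",o)
for n,boxes in(("top",{"thick":(125,205,172,240),"thin":(210,170,236,193),"bush":(212,238,246,268)}),("side",{"thick":(185,330,232,395)})):
  W=cloud(n,np.load(f"a_{n}_d.npy"))
  for k,(x0,y0,x1,y1) in boxes.items():
    P=W[y0:y1,x0:x1].reshape(-1,3);zs=P[:,2]
    zt=np.nanpercentile(zs,99.5);m=zs>zt-.006
    Q=P[m].astype(np.float32);(c,r)=cv2.minEnclosingCircle(Q[:,:2].copy())
    print(n,k,"ztop",zt,"n",m.sum(),"c",c,"r",r,"bench",np.nanpercentile(zs,10))
W=cloud("top",np.load("a_top_d.npy"));np.set_printoptions(precision=3,suppress=True)
P=W[150:270,280:380];z=P[...,2]
for lo,hi in((.012,.03),(.05,.07)):
  m=(z>lo)&(z<hi);Q=P[m].astype(np.float32)
  # rect fit
  print(lo,m.sum(),cv2.minAreaRect(Q[:,:2].copy()),np.median(Q[:,2]))
E
```

```text
top thick ztop 0.1021819744151583 n 220 c (0.5216391682624817, 0.3192542791366577) r 0.01828429475426674 bench -0.002711420236704676
top thin ztop 0.08271710449175416 n 92 c (0.6074289679527283, 0.16207897663116455) r 0.011743306182324886 bench -0.002553593133448828
top bush ztop 0.043857040903463686 n 422 c (0.45634251832962036, 0.15117155015468597) r 0.027142321690917015 bench -0.0018718942239122959
side thick ztop 0.10189936022084409 n 477 c (0.5191342234611511, 0.32275745272636414) r 0.018324172124266624 bench -0.0011895458923359525
0.012 2617 ((0.550236701965332, -0.0750555694103241), (0.1005929633975029, 0.21547426283359528), 71.85580444335938) 0.02001176
0.05 1506 ((0.5663812160491943, -0.08110102266073227), (0.09095985442399979, 0.17667052149772644), 72.26199340820312) 0.060453556
```

View pics/crop_fix.png

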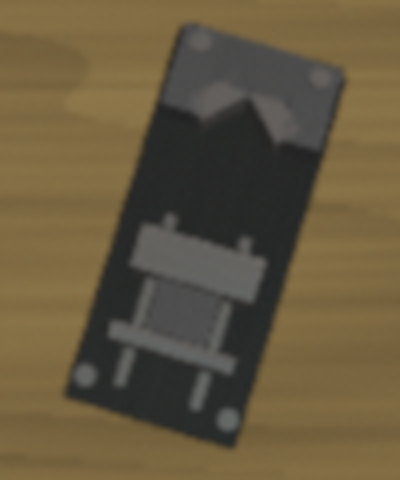

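View pics/crop_pin.png

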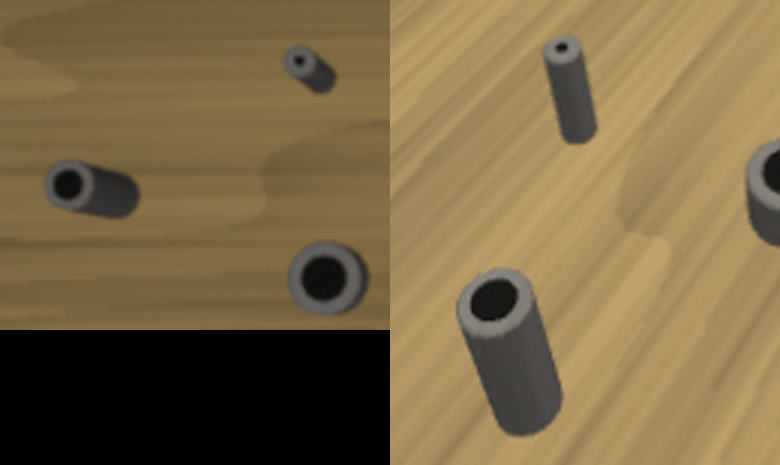

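```bash
python3 - <<'E'
from h import *
np.set_printoptions(precision=4,suppress=True)
def q(x,y,z): return plane("top",280+(x-1.5)/4,150+(y-1.5)/4,z)
B=[q(68,398,.02),q(235,447,.02)]; V=[q(185,22,.06),q(343,70,.06),q(160,104,.06),q(320,150,.06)]; vt=q(247,98,.06)
for p in B+V+[vt]: print(p)
W=cloud("top",np.load("a_top_d.npy"));P=W[150:270,280:380];z=P[...,2]
yaw=-np.deg2rad(90-71.9)
# finer: contour of whole fixture; V block top and jaw
for yaw in (-.30,-.317,-.325):
  ex=np.array([np.cos(yaw),np.sin(yaw)]);ey=np.array([-ex[1],ex[0]])
  o=np.array([.5566,-.0775])
  for nm,m in(("V",(z>.05)&(z<.066)&(P[...,0]>.585)),("base",(z>.013)&(z<.03)),("jaw",(z>.05)&(P[...,0]<.56))):
    Q=P[m][:,:2];a=Q@ex;b=Q@ey
    print(yaw,nm,m.sum(),"x",np.percentile(a,[.5,99.5]),"y",np.percentile(b,[.5,99.5]))
b=cv2.imread("pics/a_side.png")
cv2.imwrite("pics/crop_fs.png",cv2.resize(b[170:265,260:375],None,fx=6,fy=6,interpolation=cv2.INTER_CUBIC))
E
```

```text
[0.4613 0.0018 0.02  ]
[ 0.433  -0.0903  0.02  ]
[ 0.6641 -0.0657  0.06  ]
[ 0.6362 -0.1514  0.06  ]
[ 0.6187 -0.0513  0.06  ]
[ 0.5921 -0.1377  0.06  ]
[ 0.6213 -0.0987  0.06  ]
-0.3 V 855 x [0.6041 0.653 ] y [0.0444 0.1343]
-0.3 base 2617 x [0.4407 0.6433] y [0.0405 0.1413]
-0.3 jaw 647 x [0.4768 0.5418] y [0.0572 0.1262]
-0.317 V 855 x [0.6029 0.6513] y [0.0549 0.1449]
-0.317 base 2617 x [0.4391 0.6413] y [0.0506 0.1499]
-0.317 jaw 647 x [0.4753 0.5401] y [0.066  0.1347]
-0.325 V 855 x [0.6019 0.6505] y [0.0599 0.1499]
-0.325 base 2617 x [0.4383 0.6401] y [0.0549 0.1544]
-0.325 jaw 647 x [0.4744 0.5392] y [0.0701 0.1389]
```

View pics/crop_fs.png

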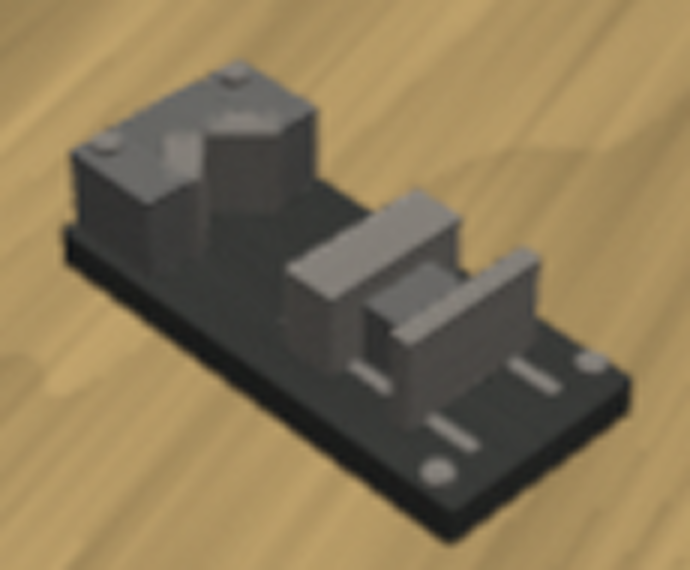

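```bash
python3 - <<'E'
from h import *
np.set_printoptions(precision=4,suppress=True)
def t(x,y,z): return plane("top",280+(x-1.5)/4,150+(y-1.5)/4,z)
def s(x,y,z): return plane("side",260+(x-2.5)/6,170+(y-2.5)/6,z)
F=np.array([[-.125,.05],[-.125,-.05],[.085,.0455],[.085,-.0455],[.039,.0455],[.039,-.0455]])
T=np.array([t(68,398,.02),t(235,447,.02),t(185,22,.06),t(343,70,.06),t(160,104,.06),t(320,150,.06)])[:,:2]
S=np.array([s(450,512,.02),s(630,378,.02),s(75,150,.06),s(238,62,.06),s(150,203,.06),s(316,110,.06)])[:,:2]
# V back x unknown: use only 0,1,4,5 for fit
def fit(F,P):
    f=F-F.mean(0);p=P-P.mean(0);a=np.arctan2((f[:,0]*p[:,1]-f[:,1]*p[:,0]).sum(),(f*p).sum())
    R=np.array([[np.cos(a),-np.sin(a)],[np.sin(a),np.cos(a)]]);return a,P.mean(0)-R@F.mean(0),R
i=[0,1,4,5]
for n,P in(("top",T),("side",S)):
    a,o,R=fit(F[i],P[i]);print(n,a,o);print(((P-o)@R))
# jaw: push-plate rear top edge z=.066
a=-.31
# jaw tops in side: push plate rear edge corners (395,345),(540,262) z=.066; front jaw front top (288,270),(418,190) z=.062
for p in (s(395,340,.066),s(540,262,.066),s(288,268,.062),s(418,190,.062)): print("S jaw",(p[:2]-o)@R)
# two-view height of pin top via triangulation: centres of the top ring
def tri(pt,ps):
    o1,d1=ray("top",*pt);o2,d2=ray("side",*ps);A=np.stack([d1,-d2],1);k=np.linalg.lstsq(A,o2-o1,rcond=None)[0]
    return (o1+k[0]*d1+o2+k[1]*d2)/2,np.linalg.norm(o1+k[0]*d1-o2-k[1]*d2)
print("pin top",tri((120+67/3,160+185/3),(170+(496-390)/3,245+301/3)))
print("thin top",tri((120+299/3,160+61/3),(170+(562-390)/3,245+48/3)))
E
```

```text
top -0.30492876214268977 [ 0.5673 -0.0823]
[[-0.1264  0.0484]
 [-0.1257 -0.048 ]
 [ 0.0874  0.0449]
 [ 0.0865 -0.0453]
 [ 0.0397  0.045 ]
 [ 0.0403 -0.0454]]
side -0.315888954708437 [ 0.5662 -0.0774]
[[-0.1258  0.0491]
 [-0.1251 -0.0489]
 [ 0.0855  0.043 ]
 [ 0.0861 -0.0435]
 [ 0.0396  0.0435]
 [ 0.0394 -0.0436]]
S jaw [-0.0847  0.0362]
S jaw [-0.0915 -0.0321]
S jaw [-0.0267  0.0333]
S jaw [-0.0273 -0.0341]
pin top (array([0.5199, 0.321 , 0.0959]), np.float64(0.00021937300449016318))
thin top (array([0.609 , 0.1636, 0.0755]), np.float64(0.0009828863685124568))
```

```bash
cat >> h.py <<'E'
from scipy.spatial.transform import Rotation as Ro
FO=np.array([.5668,-.0800]);FY=-.311
def f2w(x,y): 
    return FO+np.array([np.cos(FY)*x-np.sin(FY)*y,np.sin(FY)*x+np.cos(FY)*y])
def st():
    s=bot.get_state();R=Ro.from_quat(s["tcp_rot"]).as_matrix();return s,R
def goal(x,y,z,jawdir):
    """tool y down, tool x at world azimuth jawdir; prints offset in tool axes after turn & turn"""
    s,R=st();X=np.array([np.cos(jawdir),np.sin(jawdir),0]);Y=np.array([0,0,-1.]);Z=np.cross(X,Y)
    G=np.stack([X,Y,Z],1);rv=Ro.from_matrix(R.T@G).as_rotvec();d=np.array([x,y,z])-s["tool_pos"]
    print("t",s["time"],"turn(tool)",rv,"shift in current tool axes",R.T@d,"in goal axes",G.T@d,"world",d)
E
python3 - <<'E'
from h import *
np.set_printoptions(precision=4,suppress=True)
s,R=st();print(R)
for k in (0,np.pi):
  goal(.5203,.321,.20,FY+np.pi/2+k)
print(f2w(.019,0),f2w(.035,0))
E
```

```text
[[ 0.4366 -0.0012  0.8996]
 [-0.8996  0.0021  0.4366]
 [-0.0024 -1.     -0.0001]]
t 0.1 turn(tool) [-0.0028 -2.3787 -0.0013] shift in current tool axes [-0.7107  0.0316  0.6083] in goal axes [0.9341 0.03   0.0514] world [ 0.2369  0.905  -0.03  ]
t 0.1 turn(tool) [ 0.0011  0.7629 -0.0023] shift in current tool axes [-0.7107  0.0316  0.6083] in goal axes [-0.9341  0.03   -0.0514] world [ 0.2369  0.905  -0.03  ]
[ 0.5849 -0.0858] [ 0.6001 -0.0907]
```

Emit:
servo_tool:
  deltas:
    - {"delta_rot":[0,0.127,0],"offset":[0,-0.005,0],"grip":0}
    - {"delta_rot":[0,0.127,0],"offset":[0,-0.005,0],"grip":0}
    - {"delta_rot":[0,0.127,0],"offset":[0,-0.005,0],"grip":0}
    - {"delta_rot":[0,0.127,0],"offset":[0,-0.005,0],"grip":0}
    - {"delta_rot":[0,0.127,0],"offset":[0,0,0],"grip":0}
    - {"delta_rot":[0,0.127,0],"offset":[0,0,0],"grip":0}
    - {"delta_rot":[0,0,0],"offset":[-0.03,0,0],"grip":0}
    - {"delta_rot":[0,0,0],"offset":[-0.04,0,-0.002],"grip":0}
    - {"delta_rot":[0,0,0],"offset":[-0.04,0,-0.002],"grip":0}
    - {"delta_rot":[0,0,0],"offset":[-0.04,0,-0.002],"grip":0}
    - {"delta_rot":[0,0,0],"offset":[-0.04,0,-0.002],"grip":0}
    - {"delta_rot":[0,0,0],"offset":[-0.04,0,-0.002],"grip":0}
    - {"delta_rot":[0,0,0],"offset":[-0.04,0,-0.002],"grip":0}
    - {"delta_rot":[0,0,0],"offset":[-0.04,0,-0.002],"grip":0}
    - {"delta_rot":[0,0,0],"offset":[-0.04,0,-0.002],"grip":0}
    - {"delta_rot":[0,0,0],"offset":[-0.04,0,-0.002],"grip":0}
    - {"delta_rot":[0,0,0],"offset":[-0.04,0,-0.002],"grip":0}
    - {"delta_rot":[0,0,0],"offset":[-0.04,0,-0.002],"grip":0}
    - {"delta_rot":[0,0,0],"offset":[-0.04,0,-0.002],"grip":0}
    - {"delta_rot":[0,0,0],"offset":[-0.04,0,-0.002],"grip":0}

```text
time: 2.1
tool_pos: [0.4266, -0.0515, 0.251]
tcp_rot: [-0.417, 0.571, -0.571, 0.417]
contact_force: [0.3, 0.2, 0.6]
width: 0.0855
```

```bash
python3 - <<'E'
from h import *
np.set_printoptions(precision=4,suppress=True)
s,R=st();print(s["joint_positions"],s["tool_pos"])
goal(.5203,.321,.20,FY-np.pi/2)
E
```

```text
[ 0.3505 -0.049  -0.3149  2.0601 -0.0166  1.1285 -1.838 ] [ 0.4266 -0.0515  0.251 ]
t 2.1 turn(tool) [0.0003 0.0007 0.0003] shift in current tool axes [-0.3833  0.0509 -0.0245] in goal axes [-0.3833  0.051  -0.0248] world [ 0.0937  0.3725 -0.051 ]
```

Emit:
servo_tool:
  deltas:
    - {"offset":[-0.038,0,-0.0025],"delta_rot":[0,0,0],"grip":0}
    - {"offset":[-0.038,0,-0.0025],"delta_rot":[0,0,0],"grip":0}
    - {"offset":[-0.038,0,-0.0025],"delta_rot":[0,0,0],"grip":0}
    - {"offset":[-0.038,0,-0.0025],"delta_rot":[0,0,0],"grip":0}
    - {"offset":[-0.038,0,-0.0025],"delta_rot":[0,0,0],"grip":0}
    - {"offset":[-0.038,0,-0.0025],"delta_rot":[0,0,0],"grip":0}
    - {"offset":[-0.038,0,-0.0025],"delta_rot":[0,0,0],"grip":0}
    - {"offset":[-0.038,0,-0.0025],"delta_rot":[0,0,0],"grip":0}
    - {"offset":[-0.038,0,-0.0025],"delta_rot":[0,0,0],"grip":0}
    - {"offset":[-0.038,0,-0.0025],"delta_rot":[0,0,0],"grip":0}
    - {"offset":[0,0.02,0],"delta_rot":[0,0,0],"grip":0}
    - {"offset":[0,0.03,0],"delta_rot":[0,0,0],"grip":0}
    - {"offset":[0,0,0],"delta_rot":[0,0,0],"grip":0}

```text
time: 3.4
tool_pos: [0.5159, 0.3141, 0.196]
tcp_rot: [-0.421, 0.571, -0.571, 0.413]
contact_force: [-0.3, -1.2, -0.3]
width: 0.085
```

```bash
python3 - <<'E'
from h import *
np.set_printoptions(precision=4,suppress=True)
s,R=st();print(s["joint_positions"],s["tool_pos"])
goal(.5203,.321,.056,FY-np.pi/2)
snap("b")
a=cv2.imread("pics/b_top.png")[140:300,60:260];b=cv2.imread("pics/b_side.png")[200:400,120:320]
o=np.zeros((600,790,3),np.uint8);o[:320,:400]=cv2.resize(a,None,fx=2,fy=2);o[:400,400:790]=cv2.resize(b,None,fx=2,fy=2)[:,:390]
cv2.imwrite("pics/b.png",o)
E
```

```text
[-0.1445  0.3994 -0.5825  1.714   0.2393  1.1112 -2.6803] [0.5159 0.3141 0.196 ]
t 3.4 turn(tool) [0.007  0.0016 0.0081] shift in current tool axes [-0.009   0.1399  0.0031] in goal axes [-0.0079  0.14    0.0021] world [ 0.0044  0.0069 -0.14  ]
```

View pics/b.png

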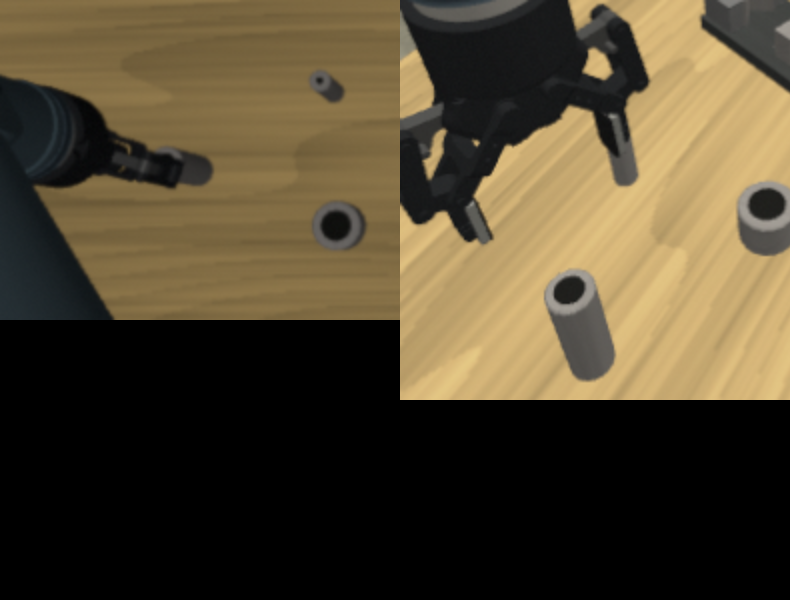

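Emit:
servo_tool:
  deltas:
    - {"offset":[0,0,0],"delta_rot":[0,-0.1,0],"grip":0}
    - {"offset":[0,0,0],"delta_rot":[0,-0.12,0],"grip":0}
    - {"offset":[0,0,0],"delta_rot":[0,-0.12,0],"grip":0}
    - {"offset":[0,0,0],"delta_rot":[0,-0.12,0],"grip":0}
    - {"offset":[0,0,0],"delta_rot":[0,-0.04,0],"grip":0}
    - {"offset":[0,0,0],"delta_rot":[0,0,0],"grip":0}
    - {"offset":[0,0,0],"delta_rot":[0,0,0],"grip":0}

```text
time: 4.2
tool_pos: [0.5199, 0.3165, 0.2028]
tcp_rot: [-0.544, 0.45, -0.451, 0.546]
contact_force: [0.0, -0.0, -0.4]
width: 0.0852
```

```bash
python3 - <<'E'
from h import *
np.set_printoptions(precision=4,suppress=True)
s,R=st();print(s["joint_positions"],s["tool_pos"])
goal(.5203,.321,.056,FY-np.pi/2+.5)
E
```

```text
[-0.0745  0.4139 -0.6743  1.7033  0.2833  1.1214 -2.2142] [0.5199 0.3165 0.2028]
t 4.2 turn(tool) [-0.0024 -0.0009 -0.0005] shift in current tool axes [-0.0043  0.1468  0.0009] in goal axes [-0.0043  0.1468  0.0012] world [ 0.0004  0.0045 -0.1468]
```

Emit:
servo_tool:
  deltas:
    - {"offset":[-0.0043,0.01,0.001],"delta_rot":[0,0,0],"grip":0}
    - {"offset":[0,0.02,0],"delta_rot":[0,0,0],"grip":0}
    - {"offset":[0,0.02,0],"delta_rot":[0,0,0],"grip":0}
    - {"offset":[0,0.02,0],"delta_rot":[0,0,0],"grip":0}
    - {"offset":[0,0.02,0],"delta_rot":[0,0,0],"grip":0}
    - {"offset":[0,0.02,0],"delta_rot":[0,0,0],"grip":0}
    - {"offset":[0,0.02,0],"delta_rot":[0,0,0],"grip":0}
    - {"offset":[0,0.015,0],"delta_rot":[0,0,0],"grip":0}
    - {"offset":[0,0.004,0],"delta_rot":[0,0,0],"grip":0}
    - {"offset":[0,0,0],"delta_rot":[0,0,0],"grip":0}
    - {"offset":[0,0,0],"delta_rot":[0,0,0],"grip":0}

```text
time: 5.3
tool_pos: [0.5199, 0.3215, 0.0531]
tcp_rot: [-0.545, 0.45, -0.45, 0.546]
contact_force: [0.5, 0.6, 0.2]
width: 0.0855
```

```bash
python3 - <<'E'
from h import *
np.set_printoptions(precision=4,suppress=True)
s,R=st();print(s["joint_positions"],s["tool_pos"])
goal(.5203,.321,.053,FY-np.pi/2+.5)
b,d=bot.read_camera("side");cv2.imwrite("pics/c.png",cv2.resize(b[200:400,120:320,::-1],None,fx=3,fy=3))
E
```

```text
[-0.1527  0.5999 -0.5931  1.7921  0.4228  0.8774 -2.3208] [0.5199 0.3215 0.0531]
t 5.3 turn(tool) [-0.0015  0.0009 -0.0008] shift in current tool axes [0.0006 0.0001 0.0003] in goal axes [0.0006 0.0001 0.0003] world [ 0.0004 -0.0005 -0.0001]
```

View pics/c.png

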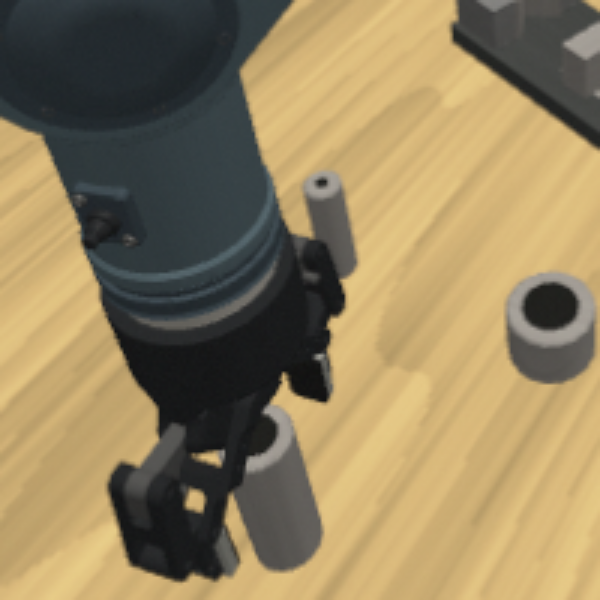

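The pin (270,490) stands upright between the open fingers and is centred. I'll close on it and lift.

Emit:
servo_tool:
  grip_force: 50
  deltas:
    - {"offset":[0,0,0],"delta_rot":[0,0,0],"grip":0.3}
    - {"offset":[0,0,0],"delta_rot":[0,0,0],"grip":0.5}
    - {"offset":[0,0,0],"delta_rot":[0,0,0],"grip":0.8}
    - {"offset":[0,0,0],"delta_rot":[0,0,0],"grip":0.8}
    - {"offset":[0,0,0],"delta_rot":[0,0,0],"grip":0.8}
    - {"offset":[0,0,0],"delta_rot":[0,0,0],"grip":0.8}
    - {"offset":[0,0,0],"delta_rot":[0,0,0],"grip":0.8}
    - {"offset":[0,0,0],"delta_rot":[0,0,0],"grip":0.8}

```text
time: 6.15
tool_pos: [0.5197, 0.3213, 0.0529]
tcp_rot: [-0.545, 0.45, -0.45, 0.546]
contact_force: [-0.4, -0.3, 3.4]
width: 0.0349
```

Emit:
servo_tool:
  deltas:
    - {"offset":[0,-0.005,0],"delta_rot":[0,0,0],"grip":0.8}
    - {"offset":[0,-0.01,0],"delta_rot":[0,0,0],"grip":0.8}
    - {"offset":[0,-0.02,0],"delta_rot":[0,0,0],"grip":0.8}
    - {"offset":[0,-0.02,0],"delta_rot":[0,0,0],"grip":0.8}
    - {"offset":[0,-0.025,0],"delta_rot":[0,0,0],"grip":0.8}
    - {"offset":[0,-0.025,0],"delta_rot":[0,0,0],"grip":0.8}
    - {"offset":[0,-0.02,0],"delta_rot":[0,0,0],"grip":0.8}
    - {"offset":[0,0,0],"delta_rot":[0,0,0],"grip":0.8}

```text
time: 6.95
tool_pos: [0.5207, 0.3221, 0.1805]
tcp_rot: [-0.543, 0.45, -0.451, 0.547]
contact_force: [0.2, 0.7, -4.7]
width: 0.0348
```

```bash
python3 - <<'E'
from h import *
np.set_printoptions(precision=4,suppress=True)
s,R=st();print(s["joint_positions"],s["tool_pos"],s["contact_force"])
p=f2w(.019,0);goal(*p,s["tool_pos"][2],FY-np.pi/2+.5);
b,d=bot.read_camera("side");cv2.imwrite("pics/d.png",b[:,:,::-1])
E
```

```text
[-0.0894  0.4427 -0.6679  1.717   0.3064  1.0823 -2.2355] [0.5207 0.3221 0.1805] [ 0.1558  0.669  -4.698 ]
t 6.95 turn(tool) [-0.0055  0.0008 -0.002 ] shift in current tool axes [ 0.4127 -0.0009 -0.0139] in goal axes [ 0.4127  0.     -0.0136] world [ 0.0642 -0.4079  0.    ]
```

View pics/d.png

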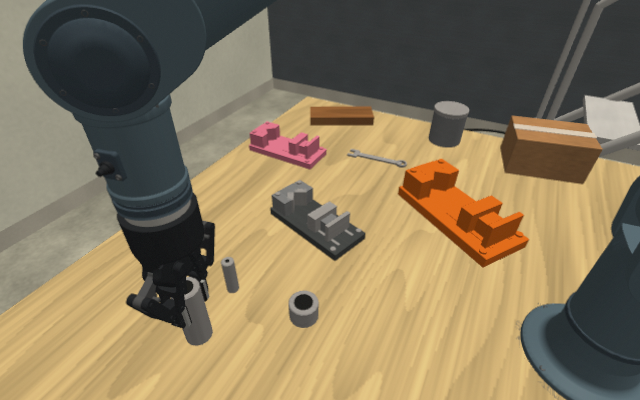

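Emit:
servo_tool:
  deltas:
    - {"offset":[0.0127,0,-0.0006],"delta_rot":[0,0,0],"grip":0.8}
    - {"offset":[0.03,0,-0.001],"delta_rot":[0,0,0],"grip":0.8}
    - {"offset":[0.03,0,-0.001],"delta_rot":[0,0,0],"grip":0.8}
    - {"offset":[0.03,0,-0.001],"delta_rot":[0,0,0],"grip":0.8}
    - {"offset":[0.03,0,-0.001],"delta_rot":[0,0,0],"grip":0.8}
    - {"offset":[0.03,0,-0.001],"delta_rot":[0,0,0],"grip":0.8}
    - {"offset":[0.03,0,-0.001],"delta_rot":[0,0,0],"grip":0.8}
    - {"offset":[0.03,0,-0.001],"delta_rot":[0,0,0],"grip":0.8}
    - {"offset":[0.03,0,-0.001],"delta_rot":[0,0,0],"grip":0.8}
    - {"offset":[0.03,0,-0.001],"delta_rot":[0,0,0],"grip":0.8}
    - {"offset":[0.03,0,-0.001],"delta_rot":[0,0,0],"grip":0.8}
    - {"offset":[0.03,0,-0.001],"delta_rot":[0,0,0],"grip":0.8}
    - {"offset":[0.03,0,-0.001],"delta_rot":[0,0,0],"grip":0.8}
    - {"offset":[0.025,0,-0.001],"delta_rot":[0,0,0],"grip":0.8}
    - {"offset":[0.015,0,0],"delta_rot":[0,0,0],"grip":0.8}
    - {"offset":[0,0,0],"delta_rot":[0,0,0],"grip":0.8}
    - {"offset":[0,0,0],"delta_rot":[0,0,0],"grip":0.8}

```text
time: 8.7
tool_pos: [0.5828, -0.0859, 0.1762]
tcp_rot: [-0.545, 0.451, -0.449, 0.545]
contact_force: [0.3, 1.2, -4.4]
width: 0.0352
```

```bash
python3 - <<'E'
from h import *
np.set_printoptions(precision=4,suppress=True)
s,R=st();print(s["joint_positions"],s["tool_pos"],s["contact_force"])
p=f2w(.019,0);goal(*p,.0755,FY-np.pi/2+.5);
snap("e")
a=cv2.imread("pics/e_top.png")[140:280,260:400];b=cv2.imread("pics/e_side.png")[100:270,230:390]
o=np.zeros((520,790,3),np.uint8);o[:420,:390]=cv2.resize(a,None,fx=3,fy=3)[:,:390];o[:510,390:790]=cv2.resize(b,None,fx=3,fy=3)[:,:400]
cv2.imwrite("pics/e.png",o)
E
```

```text
[ 0.5164  0.378  -0.5315  1.7758  0.2155  1.0483 -1.4737] [ 0.5828 -0.0859  0.1762] [ 0.2535  1.2482 -4.4285]
t 8.7 turn(tool) [ 0.0017  0.001  -0.0022] shift in current tool axes [0.0005 0.1007 0.0022] in goal axes [0.0003 0.1007 0.002 ] world [ 0.0021  0.0001 -0.1007]
```

View pics/e.png

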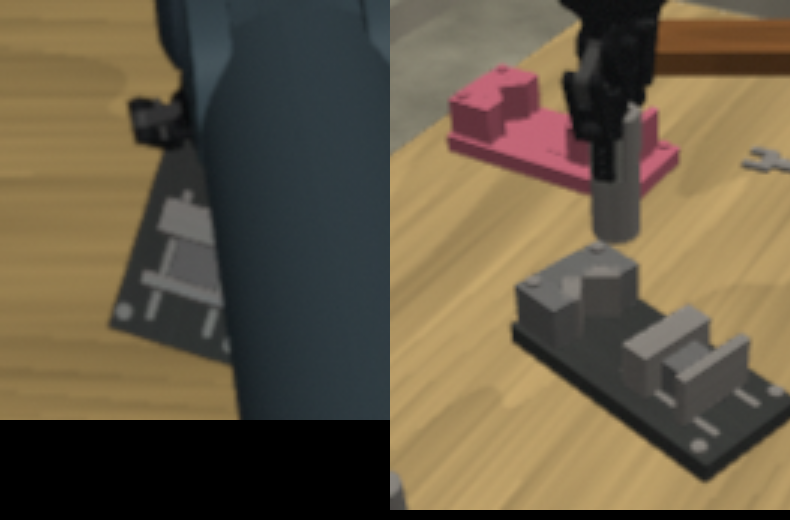

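Emit:
servo_tool:
  deltas:
    - {"offset":[0.0003,0.01,0.002],"delta_rot":[0,0,0],"grip":0.8}
    - {"offset":[0,0.015,0],"delta_rot":[0,0,0],"grip":0.8}
    - {"offset":[0,0.015,0],"delta_rot":[0,0,0],"grip":0.8}
    - {"offset":[0,0.01,0],"delta_rot":[0,0,0],"grip":0.8}
    - {"offset":[0,0.005,0],"delta_rot":[0,0,0],"grip":0.8}
    - {"offset":[0,0,0],"delta_rot":[0,0,0],"grip":0.8}
    - {"offset":[0,0,0],"delta_rot":[0,0,0],"grip":0.8}

```text
time: 9.5
tool_pos: [0.5861, -0.087, 0.1224]
tcp_rot: [-0.545, 0.45, -0.451, 0.545]
contact_force: [-1.1, -0.7, -3.6]
width: 0.035
```

```bash
python3 - <<'E'
from h import *
np.set_printoptions(precision=4,suppress=True)
s,R=st();print(s["tool_pos"],s["contact_force"])
p=f2w(.019,0);goal(*p,.0755,FY-np.pi/2+.5);
b,d=bot.read_camera("side");np.save("f_d.npy",d)
cv2.imwrite("pics/f.png",cv2.resize(b[130:260,240:380,::-1],None,fx=4.5,fy=4.5,interpolation=cv2.INTER_CUBIC))
W=cloud("side",d);
Y=np.array([[np.cos(FY),np.sin(FY)],[-np.sin(FY),np.cos(FY)]])
# pin surface points: z .07-.11 near
m=(abs(W[...,0]-.585)<.03)&(abs(W[...,1]+.083)<.03)&(W[...,2]>.068)
for z0 in (.068,.074,.080,.086):
  k=m&(W[...,2]>=z0)&(W[...,2]<z0+.006);Q=W[k][:,:2]
  if len(Q)>3:
    A=np.c_[2*Q,np.ones(len(Q))];# circle known r
    from scipy.optimize import least_squares
    r=least_squares(lambda c:np.hypot(*(Q-c).T)-.018,[.585,-.085]).x
    print(z0,len(Q),r,Y@(r-FO), "using side-frame origin",Y@(r-np.array([.5662,-.0774])))
E
```

```text
[ 0.5861 -0.087   0.1224] [-1.0719 -0.6826 -3.5738]
t 9.5 turn(tool) [-0.0005  0.0008  0.    ] shift in current tool axes [-0.0014  0.0469 -0.001 ] in goal axes [-0.0014  0.0469 -0.001 ] world [-0.0013  0.0011 -0.0469]
0.068 20 [ 0.5851 -0.0861] [ 0.0193 -0.0002] using side-frame origin [ 0.0207 -0.0025]
0.074 31 [ 0.5854 -0.086 ] [ 0.0196 -0.    ] using side-frame origin [ 0.0209 -0.0023]
0.08 34 [ 0.5854 -0.0858] [0.0195 0.0002] using side-frame origin [ 0.0208 -0.0021]
0.086 38 [ 0.5854 -0.0857] [0.0194 0.0003] using side-frame origin [ 0.0208 -0.002 ]
```

View pics/f.png

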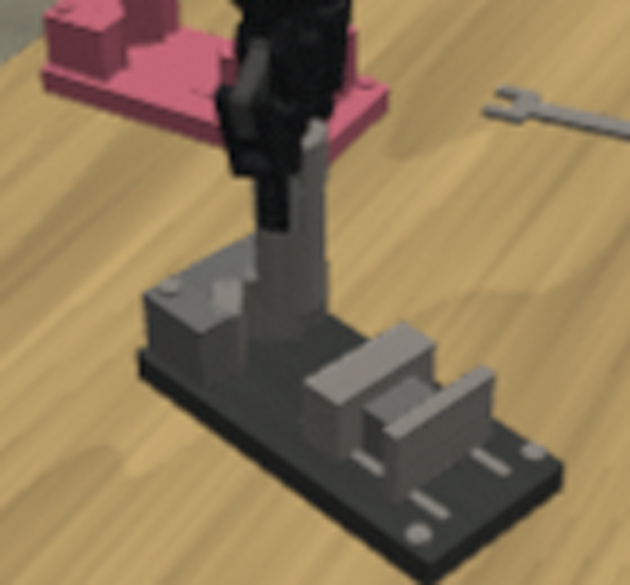

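The pin hangs upright over the bed at fixture x of about 0.020 and y of about 0 to -0.002, between the V and the open jaw. I'll lower it.

Emit:
servo_tool:
  deltas:
    - {"offset":[-0.0005,0.01,-0.001],"delta_rot":[0,0,0],"grip":0.8}
    - {"offset":[0,0.01,0],"delta_rot":[0,0,0],"grip":0.8}
    - {"offset":[0,0.01,0],"delta_rot":[0,0,0],"grip":0.8}
    - {"offset":[0,0.008,0],"delta_rot":[0,0,0],"grip":0.8}
    - {"offset":[0,0.004,0],"delta_rot":[0,0,0],"grip":0.8}
    - {"offset":[0,0.002,0],"delta_rot":[0,0,0],"grip":0.8}
    - {"offset":[0,0,0],"delta_rot":[0,0,0],"grip":0.8}
    - {"offset":[0,0,0],"delta_rot":[0,0,0],"grip":0.8}

```text
time: 10.35
tool_pos: [0.5852, -0.0866, 0.0787]
tcp_rot: [-0.545, 0.45, -0.451, 0.545]
contact_force: [-0.4, -0.4, -3.4]
width: 0.0348
```

Emit:
servo_tool:
  deltas:
    - {"offset":[0,0.002,0],"delta_rot":[0,0,0],"grip":0.8}
    - {"offset":[0,0.002,0],"delta_rot":[0,0,0],"grip":0.8}
    - {"offset":[0,0,0],"delta_rot":[0,0,0],"grip":0.8}

```text
time: 10.65
tool_pos: [0.5845, -0.0867, 0.0741]
tcp_rot: [0.545, -0.45, 0.45, -0.545]
contact_force: [-0.9, 0.7, -4.2]
width: 0.0354
```

Emit:
servo_tool:
  deltas:
    - {"offset":[0,0.001,0],"delta_rot":[0,0,0],"grip":0.8}
    - {"offset":[0,0,0],"delta_rot":[0,0,0],"grip":0.8}
    - {"offset":[0,0,0],"delta_rot":[0,0,0],"grip":0.8}

```text
time: 10.95
tool_pos: [0.5847, -0.0866, 0.0733]
tcp_rot: [-0.545, 0.45, -0.45, 0.545]
contact_force: [-0.6, -0.1, -4.1]
width: 0.0348
```

```bash
python3 - <<'E'
from h import *
np.set_printoptions(precision=4,suppress=True)
s,R=st();print(s["tool_pos"],s["contact_force"])
E
```

```text
[ 0.5847 -0.0866  0.0733] [-0.5848 -0.1247 -4.1106]
```

Emit:
servo_tool:
  deltas:
    - {"offset":[0,0.0005,0],"delta_rot":[0,0,0],"grip":0.8}
    - {"offset":[0,0.0005,0],"delta_rot":[0,0,0],"grip":0.8}
    - {"offset":[0,0,0],"delta_rot":[0,0,0],"grip":0.8}

```text
time: 11.25
tool_pos: [0.5849, -0.0866, 0.0728]
tcp_rot: [-0.545, 0.45, -0.45, 0.545]
contact_force: [-1.5, 0.2, 0.6]
width: 0.035
```

Contact: the pin's weight is now on the bed. I'll release it.

Emit:
servo_tool:
  deltas:
    - {"offset":[0,0,0],"delta_rot":[0,0,0],"grip":0.57}
    - {"offset":[0,0,0],"delta_rot":[0,0,0],"grip":0.5}
    - {"offset":[0,0,0],"delta_rot":[0,0,0],"grip":0.4}
    - {"offset":[0,0,0],"delta_rot":[0,0,0],"grip":0.2}
    - {"offset":[0,0,0],"delta_rot":[0,0,0],"grip":0}
    - {"offset":[0,0,0],"delta_rot":[0,0,0],"grip":0}
    - {"offset":[0,0,0],"delta_rot":[0,0,0],"grip":0}
    - {"offset":[0,0,0],"delta_rot":[0,0,0],"grip":0}

```text
time: 12.05
tool_pos: [0.5847, -0.0866, 0.0723]
tcp_rot: [-0.545, 0.45, -0.45, 0.545]
contact_force: [0.0, -0.4, -0.2]
width: 0.0855
```

```bash
python3 - <<'E'
from h import *
b,d=bot.read_camera("side")
cv2.imwrite("pics/g.png",cv2.resize(b[130:260,240:380,::-1],None,fx=4.5,fy=4.5,interpolation=cv2.INTER_CUBIC))
E
```

```text
(no output)
```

View pics/g.png

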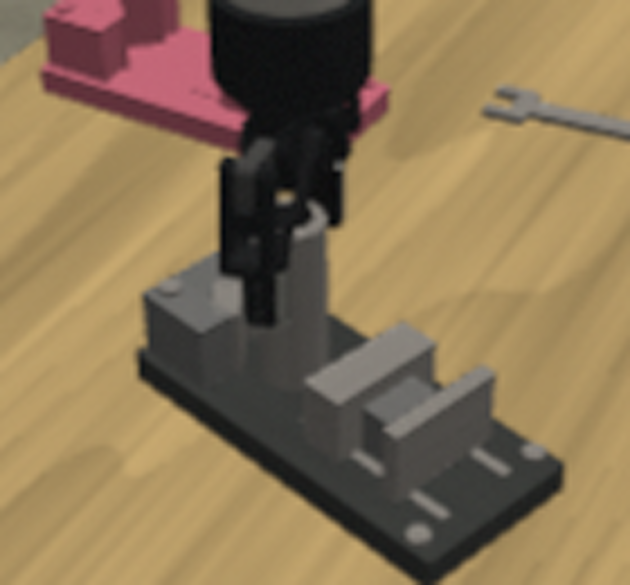

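The pin (290,310) stands upright on the bed and the fingers are open around it. I'll raise straight up above it, then turn the tool and shut the fingers.

Emit:
servo_tool:
  deltas:
    - {"offset":[0,-0.005,0],"delta_rot":[0,0,0],"grip":0}
    - {"offset":[0,-0.01,0],"delta_rot":[0,0,0],"grip":0}
    - {"offset":[0,-0.015,0],"delta_rot":[0,0,0],"grip":0}
    - {"offset":[0,-0.02,0],"delta_rot":[0,0,0],"grip":0}
    - {"offset":[0,-0.02,0],"delta_rot":[0,0,0],"grip":0}
    - {"offset":[0,-0.02,0],"delta_rot":[0,0,0],"grip":0}
    - {"offset":[0,-0.02,0],"delta_rot":[0,0,0],"grip":0}
    - {"offset":[0,0,0],"delta_rot":[0,0.1,0],"grip":0}
    - {"offset":[0,0,0],"delta_rot":[0,0.1,0],"grip":0}
    - {"offset":[0,0,0],"delta_rot":[0,0.1,0],"grip":0}
    - {"offset":[0,0,0],"delta_rot":[0,0.1,0],"grip":0.5}
    - {"offset":[0,0,0],"delta_rot":[0,0.1,0],"grip":1}
    - {"offset":[0,0,0],"delta_rot":[0,0,0],"grip":1}
    - {"offset":[0,0,0],"delta_rot":[0,0,0],"grip":1}

```text
time: 13.5
tool_pos: [0.5852, -0.0865, 0.1835]
tcp_rot: [0.417, -0.57, 0.571, -0.418]
contact_force: [-0.5, 0.5, 0.3]
width: 0.028
```

```bash
python3 - <<'E'
from h import *
np.set_printoptions(precision=4,suppress=True)
s,R=st();print(s["joint_positions"],s["tool_pos"],s["contact_force"],s["width"])
p=f2w(-.118,0);goal(*p,.19,FY-np.pi/2)
goal(*p,.036,FY-np.pi/2)
snap("i")
a=cv2.imread("pics/i_top.png")[140:280,260:400];b=cv2.imread("pics/i_side.png")[130:260,240:380]
o=np.zeros((520,790,3),np.uint8);o[:420,:390]=cv2.resize(a,None,fx=3,fy=3)[:,:390];o[:390,390:790]=cv2.resize(b,None,fx=3,fy=3)[:,:400]
cv2.imwrite("pics/i.png",o)
E
```

```text
[ 0.4488  0.3577 -0.448   1.7703  0.1759  1.0515 -1.9406] [ 0.5852 -0.0865  0.1835] [-0.4689  0.5059  0.3071] 0.027985954944419085
t 13.5 turn(tool) [-0.0016  0.0032 -0.0002] shift in current tool axes [-0.001  -0.0068 -0.1375] in goal axes [-0.0006 -0.0065 -0.1375] world [-0.1307  0.0426  0.0065]
t 13.5 turn(tool) [-0.0016  0.0032 -0.0002] shift in current tool axes [-0.001   0.1472 -0.1377] in goal axes [-0.0006  0.1475 -0.1375] world [-0.1307  0.0426 -0.1475]
```

View pics/i.png

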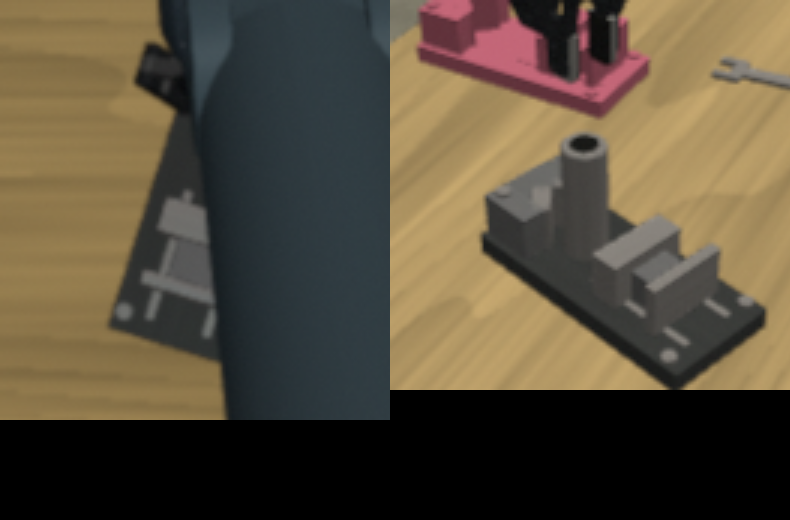

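Emit:
servo_tool:
  deltas:
    - {"offset":[0,0,-0.02],"delta_rot":[0,0,0],"grip":1}
    - {"offset":[0,0,-0.03],"delta_rot":[0,0,0],"grip":1}
    - {"offset":[0,0,-0.03],"delta_rot":[0,0,0],"grip":1}
    - {"offset":[-0.0006,0,-0.03],"delta_rot":[0,0,0],"grip":1}
    - {"offset":[0,0,-0.02],"delta_rot":[0,0,0],"grip":1}
    - {"offset":[0,0,-0.01],"delta_rot":[0,0,0],"grip":1}
    - {"offset":[0,0,0],"delta_rot":[0,0,0],"grip":1}
    - {"offset":[0,0.02,0],"delta_rot":[0,0,0],"grip":1}
    - {"offset":[0,0.02,0],"delta_rot":[0,0,0],"grip":1}
    - {"offset":[0,0.02,0],"delta_rot":[0,0,0],"grip":1}
    - {"offset":[0,0.02,0],"delta_rot":[0,0,0],"grip":1}
    - {"offset":[0,0,0],"delta_rot":[0,0,0],"grip":1}
    - {"offset":[0,0,0],"delta_rot":[0,0,0],"grip":1}

```text
time: 14.9
tool_pos: [0.4526, -0.0435, 0.1024]
tcp_rot: [-0.416, 0.571, -0.571, 0.417]
contact_force: [0.6, 0.2, 0.0]
width: 0.0001
```

```bash
python3 - <<'E'
from h import *
np.set_printoptions(precision=4,suppress=True)
s,R=st();print(s["joint_positions"],s["tool_pos"],s["contact_force"],s["width"])
p=f2w(-.120,0);goal(*p,.036,FY-np.pi/2)
b,d=bot.read_camera("side")
cv2.imwrite("pics/j.png",cv2.resize(b[110:270,240:400,::-1],None,fx=3.6,fy=3.6,interpolation=cv2.INTER_CUBIC))
# pin placement
W=cloud("side",d);Y=np.array([[np.cos(FY),np.sin(FY)],[-np.sin(FY),np.cos(FY)]])
F=(W[...,:2]-FO)@Y.T;m=(abs(F[...,0]-.02)<.03)&(abs(F[...,1])<.03)&(W[...,2]>.07)&(W[...,2]<.13)
from scipy.optimize import least_squares
for a in(.07,.09,.105):
  Q=F[m&(W[...,2]>a)&(W[...,2]<a+.012)];print(a,len(Q),least_squares(lambda c:np.hypot(*(Q-c).T)-.018,[.02,0]).x)
print("top",np.percentile(W[m][:,2],99))
k=(W[...,2]>.058)&(W[...,2]<.07)&(F[...,0]<-.03)&(F[...,0]>-.11)&(abs(F[...,1])<.037);print("jaw x",np.percentile(F[k][:,0],[1,99]))
E
```

```text
[ 0.46    0.227  -0.4898  2.1411  0.1465  0.8045 -2.0022] [ 0.4526 -0.0435  0.1024] [0.5599 0.1507 0.0016] 5.549005420006661e-05
t 14.9 turn(tool) [ 0.      0.0006 -0.0008] shift in current tool axes [-0.0001  0.0664 -0.0001] in goal axes [-0.0002  0.0664 -0.0001] world [-0.      0.0002 -0.0664]
0.07 64 [ 0.0181 -0.0001]
0.09 68 [0.0187 0.0006]
0.105 74 [0.0188 0.0009]
top 0.12082251184927349
jaw x [-0.0925 -0.0304]
```

View pics/j.png

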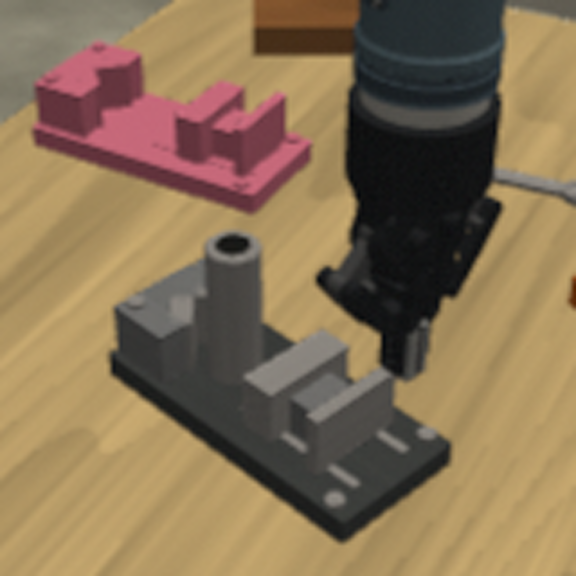

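Emit:
servo_tool:
  deltas:
    - {"offset":[0,0.01,0],"delta_rot":[0,0,0],"grip":1}
    - {"offset":[0,0.02,0],"delta_rot":[0,0,0],"grip":1}
    - {"offset":[0,0.015,0],"delta_rot":[0,0,0],"grip":1}
    - {"offset":[0,0.01,0],"delta_rot":[0,0,0],"grip":1}
    - {"offset":[0,0.01,0],"delta_rot":[0,0,0],"grip":1}
    - {"offset":[0,0,0],"delta_rot":[0,0,0],"grip":1}
    - {"offset":[0,0,0],"delta_rot":[0,0,0],"grip":1}

```text
time: 15.65
tool_pos: [0.4519, -0.0433, 0.0374]
tcp_rot: [0.417, -0.571, 0.571, -0.417]
contact_force: [-0.1, -0.2, 0.6]
width: -0.0
```

Emit:
servo_tool:
  deltas:
    - {"offset":[0,0,0.005],"delta_rot":[0,0,0],"grip":1}
    - {"offset":[0,0,0.005],"delta_rot":[0,0,0],"grip":1}
    - {"offset":[0,0,0.005],"delta_rot":[0,0,0],"grip":1}
    - {"offset":[0,0,0.004],"delta_rot":[0,0,0],"grip":1}
    - {"offset":[0,0,0.004],"delta_rot":[0,0,0],"grip":1}
    - {"offset":[0,0,0],"delta_rot":[0,0,0],"grip":1}

```text
time: 16.25
tool_pos: [0.4739, -0.0505, 0.0373]
tcp_rot: [-0.417, 0.571, -0.571, 0.417]
contact_force: [0.2, 0.3, 0.5]
width: 0.0002
```

```bash
cat >> h.py <<'E'
def rep():
    s,R=st();Y=np.array([[np.cos(FY),np.sin(FY)],[-np.sin(FY),np.cos(FY)]])
    print("t",s["time"],"tcp fixture",Y@(s["tool_pos"][:2]-FO),s["tool_pos"][2],"F fixture",Y@s["contact_force"][:2],s["contact_force"][2])
def look(tag):
    b,d=bot.read_camera("side")
    cv2.imwrite(f"pics/{tag}.png",cv2.resize(b[110:270,240:400,::-1],None,fx=3.6,fy=3.6,interpolation=cv2.INTER_CUBIC))
    from scipy.optimize import least_squares
    W=cloud("side",d);Y=np.array([[np.cos(FY),np.sin(FY)],[-np.sin(FY),np.cos(FY)]])
    F=(W[...,:2]-FO)@Y.T;m=(abs(F[...,0]-.025)<.035)&(abs(F[...,1])<.03)&(W[...,2]>.07)&(W[...,2]<.13)
    for a in(.07,.09,.105):
      Q=F[m&(W[...,2]>a)&(W[...,2]<a+.012)];print(a,len(Q),least_squares(lambda c:np.hypot(*(Q-c).T)-.018,[.02,0]).x)
    k=(W[...,2]>.053)&(W[...,2]<.07)&(F[...,0]<.03)&(F[...,0]>-.11)&(abs(F[...,1])<.037);print("jaw x",np.percentile(F[k][:,0],[1,99]))
E
python3 - <<'E'
from h import *
np.set_printoptions(precision=4,suppress=True)
rep();look("k")
E
```

```text
t 16.25 tcp fixture [-0.0975 -0.0003] 0.03725186144316124 F fixture [0.1275 0.3913] 0.4705917305989251
0.07 62 [0.0183 0.0002]
0.09 66 [0.0184 0.0005]
0.105 72 [0.0187 0.0012]
jaw x [-0.1096  0.0238]
```

View pics/k.png

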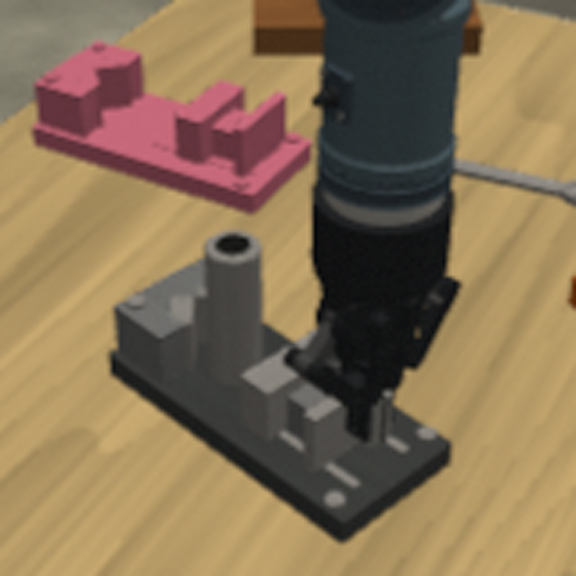

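Emit:
servo_tool:
  deltas:
    - {"offset":[0,0,0.003],"delta_rot":[0,0,0],"grip":1}
    - {"offset":[0,0,0.003],"delta_rot":[0,0,0],"grip":1}
    - {"offset":[0,0,0.003],"delta_rot":[0,0,0],"grip":1}
    - {"offset":[0,0,0.003],"delta_rot":[0,0,0],"grip":1}
    - {"offset":[0,0,0.003],"delta_rot":[0,0,0],"grip":1}
    - {"offset":[0,0,0.003],"delta_rot":[0,0,0],"grip":1}

```text
time: 16.9
tool_pos: [0.4905, -0.0559, 0.037]
tcp_rot: [-0.417, 0.571, -0.571, 0.417]
contact_force: [-1.6, 0.6, 0.8]
width: 0.0003
```

```bash
python3 - <<'E'
from h import *
np.set_printoptions(precision=4,suppress=True)
rep();look("l")
E
```

```text
t 16.9 tcp fixture [-0.08   -0.0004] 0.03703541370569097 F fixture [-1.6584  0.0933] 0.8306332067625506
0.07 60 [ 0.0179 -0.0001]
0.09 72 [0.0182 0.0002]
0.105 73 [0.0186 0.001 ]
jaw x [-0.0943  0.0237]
```

View pics/l.png

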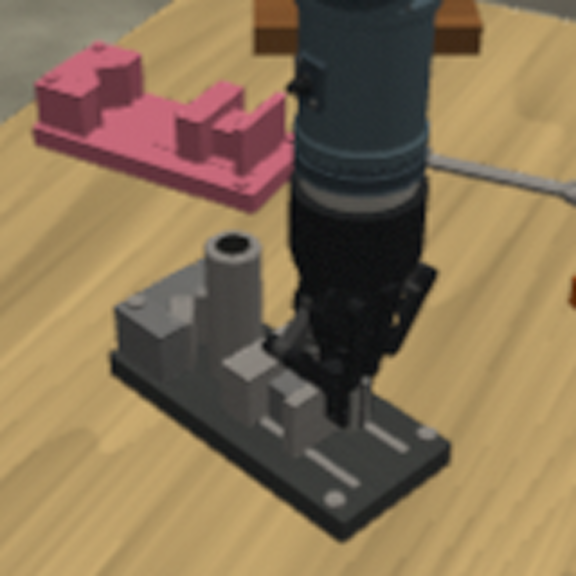

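The jaw moves with about 1.7 N and the pin is still upright. I'll carry on pushing slowly.

Emit:
servo_tool:
  deltas:
    - {"offset":[0,0,0.002],"delta_rot":[0,0,0],"grip":1}
    - {"offset":[0,0,0.002],"delta_rot":[0,0,0],"grip":1}
    - {"offset":[0,0,0.0015],"delta_rot":[0,0,0],"grip":1}
    - {"offset":[0,0,0.0015],"delta_rot":[0,0,0],"grip":1}
    - {"offset":[0,0,0.0015],"delta_rot":[0,0,0],"grip":1}
    - {"offset":[0,0,0.0015],"delta_rot":[0,0,0],"grip":1}
    - {"offset":[0,0,0.0015],"delta_rot":[0,0,0],"grip":1}
    - {"offset":[0,0,0.0015],"delta_rot":[0,0,0],"grip":1}
    - {"offset":[0,0,0.0015],"delta_rot":[0,0,0],"grip":1}

```text
time: 17.85
tool_pos: [0.5043, -0.0604, 0.0372]
tcp_rot: [-0.417, 0.571, -0.571, 0.417]
contact_force: [-2.6, 0.5, 0.4]
width: -0.0001
```

```bash
python3 - <<'E'
from h import *
np.set_printoptions(precision=4,suppress=True)
rep();look("m")
E
```

```text
t 17.85 tcp fixture [-0.0655 -0.0005] 0.037163260088323574 F fixture [-2.6557 -0.363 ] 0.37095771038035047
0.07 67 [0.0261 0.0004]
0.09 72 [0.0262 0.0008]
0.105 75 [0.0266 0.0009]
jaw x [-0.0802  0.0257]
```

View pics/m.png

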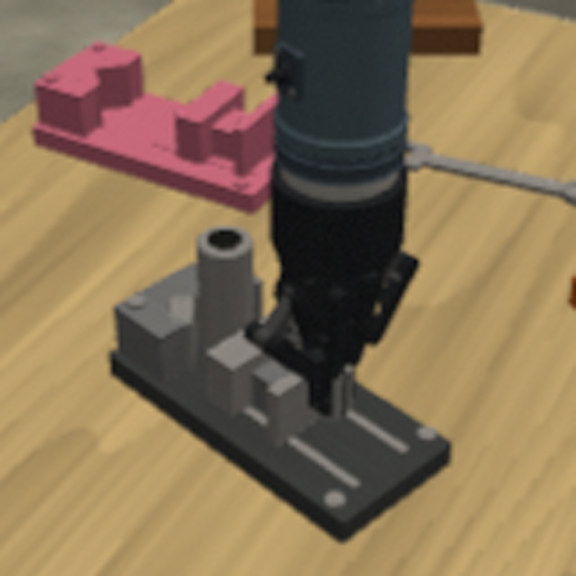

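Emit:
servo_tool:
  deltas:
    - {"offset":[0,0,0.0015],"delta_rot":[0,0,0],"grip":1}
    - {"offset":[0,0,0.0015],"delta_rot":[0,0,0],"grip":1}
    - {"offset":[0,0,0.0015],"delta_rot":[0,0,0],"grip":1}
    - {"offset":[0,0,0.001],"delta_rot":[0,0,0],"grip":1}
    - {"offset":[0,0,0.001],"delta_rot":[0,0,0],"grip":1}
    - {"offset":[0,0,0],"delta_rot":[0,0,0],"grip":1}

```text
time: 18.5
tool_pos: [0.5101, -0.0623, 0.0372]
tcp_rot: [-0.417, 0.572, -0.571, 0.416]
contact_force: [-4.3, 0.9, 2.4]
width: -0.0001
```

Emit:
servo_tool:
  deltas:
    - {"offset":[0,0,0.001],"delta_rot":[0,0,0],"grip":1}
    - {"offset":[0,0,0],"delta_rot":[0,0,0],"grip":1}

```text
time: 18.7
tool_pos: [0.5101, -0.0623, 0.0372]
tcp_rot: [-0.418, 0.572, -0.571, 0.416]
contact_force: [-6.7, 1.3, 4.3]
width: -0.0002
```

Emit:
servo_tool:
  deltas:
    - {"offset":[0,0,0.001],"delta_rot":[0,0,0],"grip":1}
    - {"offset":[0,0,0],"delta_rot":[0,0,0],"grip":1}

```text
time: 18.9
tool_pos: [0.5101, -0.0623, 0.0372]
tcp_rot: [-0.418, 0.572, -0.57, 0.415]
contact_force: [-8.2, 1.7, 5.8]
width: -0.0001
```

```bash
python3 - <<'E'
from h import *
np.set_printoptions(precision=4,suppress=True)
rep();look("n");s,R=st();print(R[:,1],s["moment"])
E
```

```text
t 18.9 tcp fixture [-0.0593 -0.0005] 0.03717633183247365 F fixture [-8.3065 -0.8797] 5.8056398059103556
0.07 67 [0.0323 0.0008]
0.09 70 [0.0327 0.0011]
0.105 78 [0.0327 0.001 ]
jaw x [-0.0737  0.0278]
[-0.0052  0.0001 -1.    ] [ 0.2586  1.6876 -0.0349]
```

View pics/n.png

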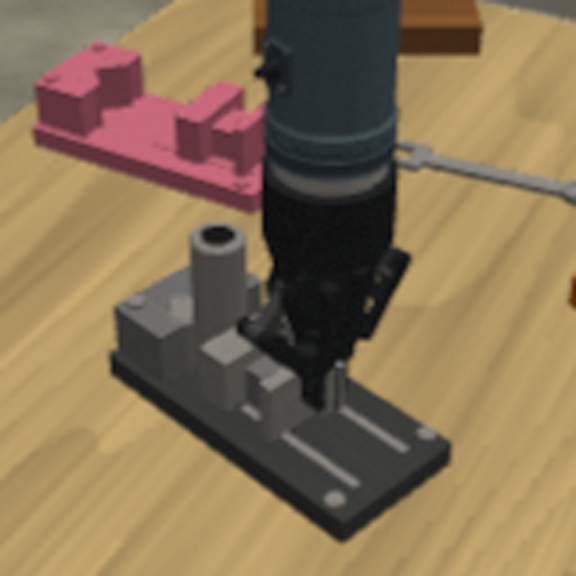

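Emit:
servo_tool:
  deltas:
    - {"offset":[0,0,0.001],"delta_rot":[0,0,0],"grip":1}
    - {"offset":[0,0,0.001],"delta_rot":[0,0,0],"grip":1}
    - {"offset":[0,0,0.001],"delta_rot":[0,0,0],"grip":1}
    - {"offset":[0,0,0],"delta_rot":[0,0,0],"grip":1}
    - {"offset":[0,0,0],"delta_rot":[0,0,0],"grip":1}

```text
time: 19.45
tool_pos: [0.5101, -0.0623, 0.0368]
tcp_rot: [-0.42, 0.574, -0.569, 0.414]
contact_force: [-13.8, 2.7, 11.5]
width: 0.0001
```

Emit:
servo_tool:
  deltas:
    - {"offset":[0,0,0.001],"delta_rot":[0,0,0],"grip":1}
    - {"offset":[0,0,0],"delta_rot":[0,0,0],"grip":1}
    - {"offset":[0,0,0],"delta_rot":[0,0,0],"grip":1}
    - {"offset":[0,0,0],"delta_rot":[0,0,0],"grip":1}

```text
time: 19.85
tool_pos: [0.5101, -0.0623, 0.0367]
tcp_rot: [-0.421, 0.574, -0.568, 0.413]
contact_force: [-14.6, 3.0, 13.0]
width: -0.0
```

```bash
python3 - <<'E'
from h import *
np.set_printoptions(precision=4,suppress=True)
rep();look("o")
E
```

```text
t 19.85 tcp fixture [-0.0594 -0.0005] 0.03671581121704842 F fixture [-14.7782  -1.5725] 13.040627094525513
0.07 67 [0.0322 0.0005]
0.09 69 [0.0326 0.0013]
0.105 79 [0.0326 0.001 ]
jaw x [-0.0735  0.0284]
```

View pics/o.png

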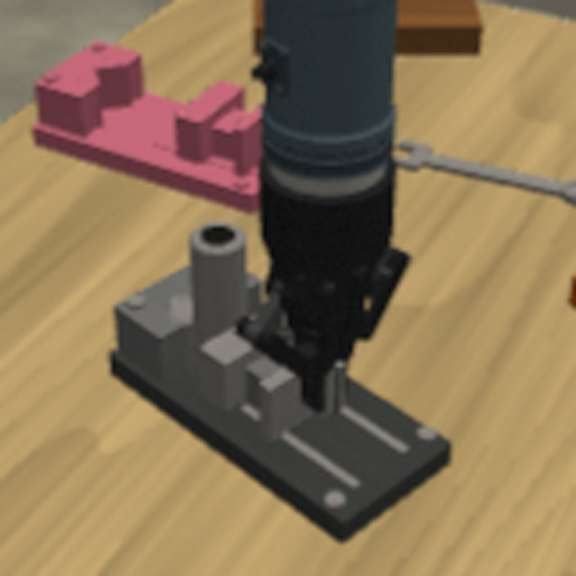

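Horizontal push is 14.8 N, but the fingers also bear down with 13 N. I'll ease that off slightly so they can't slip.

Emit:
servo_tool:
  deltas:
    - {"offset":[0,-0.001,0],"delta_rot":[0,0,0],"grip":1}
    - {"offset":[0,-0.001,0],"delta_rot":[0,0,0],"grip":1}
    - {"offset":[0,0,0],"delta_rot":[0,0,0],"grip":1}
    - {"offset":[0,0,0],"delta_rot":[0,0,0],"grip":1}

```text
time: 20.3
tool_pos: [0.51, -0.0622, 0.0369]
tcp_rot: [-0.42, 0.574, -0.568, 0.414]
contact_force: [-9.9, 2.7, 0.4]
width: -0.0001
```

```bash
python3 - <<'E'
from h import *
np.set_printoptions(precision=4,suppress=True)
rep()
E
```

```text
t 20.3 tcp fixture [-0.0595 -0.0005] 0.03686388808853193 F fixture [-10.2093  -0.4671] 0.4314082440675753
```

Emit:
servo_tool:
  deltas:
    - {"offset":[0,-0.0005,0.0015],"delta_rot":[0,0,0],"grip":1}
    - {"offset":[0,0,0.0015],"delta_rot":[0,0,0],"grip":1}
    - {"offset":[0,0,0],"delta_rot":[0,0,0],"grip":1}
    - {"offset":[0,0,0],"delta_rot":[0,0,0],"grip":1}
    - {"offset":[0,0,0],"delta_rot":[0,0,0],"grip":1}

```text
time: 20.8
tool_pos: [0.51, -0.0623, 0.0369]
tcp_rot: [-0.422, 0.575, -0.566, 0.412]
contact_force: [-14.0, 3.7, 3.2]
width: -0.0002
```

Emit:
servo_tool:
  deltas:
    - {"offset":[0,0,0],"delta_rot":[0,0,0],"grip":1}
    - {"offset":[0,0,0],"delta_rot":[0,0,0],"grip":1}
    - {"offset":[0,0,0],"delta_rot":[0,0,0],"grip":1}
    - {"offset":[0,0,0],"delta_rot":[0,0,0],"grip":1}
    - {"offset":[0,0,0],"delta_rot":[0,0,0],"grip":1}

```text
time: 21.3
tool_pos: [0.51, -0.0623, 0.0369]
tcp_rot: [-0.422, 0.575, -0.566, 0.412]
contact_force: [-14.7, 4.8, 3.9]
width: 0.0001
```

```bash
python3 - <<'E'
from h import *
np.set_printoptions(precision=4,suppress=True)
rep();look("p")
E
```

```text
t 21.3 tcp fixture [-0.0595 -0.0006] 0.036890138632862154 F fixture [-15.4135   0.0636] 3.942309418658597
0.07 64 [0.0327 0.0008]
0.09 70 [0.0328 0.0013]
0.105 75 [0.0326 0.0011]
jaw x [-0.0734  0.0279]
```

View pics/p.png

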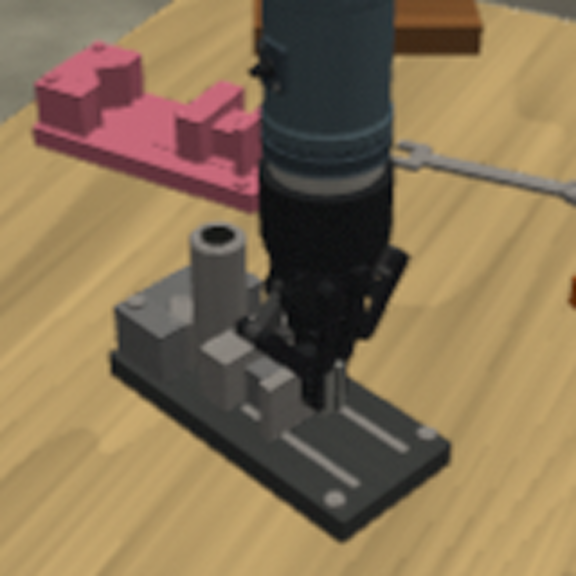

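The pin (218,290) is upright and seated, and did not move as the push rose from 8 to 15 N. The push is now steady at 15.4 N along the fixture's +x with no side force. Handing in.

```bash
python3 - <<'E'
from h import *
bot.hand_in();rep()
E
```

```text
the job is handed in; nothing more can be done
the job is handed in; nothing more can be done
```

The thick pin stands upright in the V of the dark fixture, and I handed in at 21.3 s with the arm still pushing the jaw shut. I stood the pin on the bed about 17 mm short of its seat and let go. Then I pushed the jaw from behind with shut fingers until the pin stopped against the V.

**Last checks:**
- **Push:** 15.4 N along the fixture's +x, steady, with about 0 N sideways and 4 N vertical.
- **Seating:** pushing harder, from 8 to 15 N, did not move the pin any further, so it is hard against the V.
- **Upright:** the pin's position agreed at three heights to within 1 mm.
- **Push face:** the fingertips stopped at fixture x = -0.0595, about where a seated pin would put them (-0.059).

**One disagreement:** the side camera puts the pin at x = 0.0327, y = 0.001, which is 2.3 mm short of the nominal 0.035 but inside the 4 mm tolerance. Measured against the fixture as that same camera sees it, the pin is at about x = 0.034, y = -0.001. I put the gap down to calibration error.

**Not measured:** I could not measure the force on each flank of the V or between jaw and pin. I infer them from the push. I did not re-measure the thin pin, bush and wrench at the end; the arm made no contact with any of them that I saw.

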